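Lay the claw hammer level in its wooden rest

TASK

Take the claw hammer that lies in front of the robot, to the left of the wooden hammer rest (not the one at the far right end of the bench), at its balance point, close behind the heavy head, and carry it level across to the rest. Set it down there, not dropped, with the head on the rubber-topped seat and the end of the handle lying in the fork, and let go. Do not disturb the adjustable wrench or the dust brush beside the work.

Things in the scene. Friction and masses are not known exactly. Their poses are not given: they have to be found in the camera images.
- hammer_mid (a point): Middle of the claw hammer (brown handle, steel head), 316 mm long, lying on its side; 0.66 kg. On the handle's centre line, 13 mm above the underside. z up; y along the handle, head at -y, handle end at y = +158 mm (33 mm wide there). The hammer balances at y = -78 mm, where the handle is 27 mm wide (x) and 3 to 23 mm above the underside; gripped nearer the middle, its head sags.
- hammer_head (a point): Centre of the hammer's steel head, 140 mm from hammer_mid along -y; same axes. The head is 142 mm across x (71 mm to each side), 28 mm thick, and fills y = -158 to -122 mm from hammer_mid.
- rest_mid (a point): Fixed wooden hammer rest, 110 x 340 mm, 14 mm base board, supports 50 mm high. The point is where hammer_mid belongs (63 mm above the bench), axes then parallel to the hammer's. Head seat with black rubber top, 100 x 64 mm, at y = -138 mm; handle fork, 18 mm thick, at y = +120 mm, prongs to 83 mm, gap 53 mm (top 68 mm). Between them free space for fingers above the board.
- wrench_mid (a point): Middle of a loose grey steel adjustable wrench, 217 x 48 x 12 mm, long along its y; a bystander, leave it alone.
- brush_mid (a point): Middle of a loose wooden dust brush with dark bristles, 260 x 44 x 36 mm, long along its y; a bystander, leave it alone.

How it is judged:
By the outcome, as a careful person would: the job done as asked, in the order asked, and still so for the second after the job is handed in, with the robot touching nothing.
It also fails if it takes over 45 s, if anything falls off the work surface, if the arm or the gripper's body presses on something with over 40 N, if the wrist force passes 120 N, or if a joint passes its speed limit or range.

ROBOT

A 6-joint arm with a two-finger parallel gripper is mounted at the origin on the work surface; the furniture and walls round the work are solid. World frame = base frame: x ahead of the robot, y to its left, z up, the work surface at z = 0. Lengths are in m, angles in degrees, forces in N, time in s.
With the tool pointing down it reaches from about 0.375 to 0.9 m from the base axis. Payload 3.1 kg.
Tool frame: the origin (TCP) lies where the fingers leave the gripper's body, on its centre line; the fingertips stand 70 mm ahead of it and the grasp point (between the pads) lies 51 mm ahead of it; z points along the fingers, y is the line along which they close (so a half turn about z gives the same grasp; the last joint's range is limited). The gripper opens to 87 mm and grips with 3 to 60 N. Pads are 19 mm wide; open, the fingers measure 117 mm over their backs; the gripper's body (75 mm by 190 mm) begins 51 mm behind the grasp point.
Start: joints at [63.742, 30.224, 82.088, -0, 67.689, -10.227], TCP at [0.173, 0.601, 0.292] pointing down, gripper open.
Joint ranges: [-176.69, 176.69], [-43.24, 126.21], [12.49, 139.97], [-82, 262], [0, 151.66], [-163.58, 163.58]. Speed limits (degrees/s): [159.86, 159.86, 180, 180, 180, 180].

INTERFACE

Orientations are given as a 3x3 rotation matrix whose columns are the frame's x, y, z axes.
In Python, from rig import readout, capture, calibration, bot, look_for gives the robot as it stands. The module is installed in compiled form; this text tells all that it offers.
- The arm moves only by the shell command python3 -m pendant 'ROWS'. ROWS is JSON, a list of rows, each a list of 7 numbers: the shift along the tool's x, y, z normalised to -1 to 1, where 1 is 200 mm, then the turn, a rotation vector about the tool's x, y, z normalised to -1 to 1, where 1 is 180 degrees, then the closure, from -1 (fully open) to 1 (shut). In form: [[dx, dy, dz, ax, ay, az, grip], ...]. A call has 1 to 8 rows; each row is the pose to reach, as a shift and turn from the pose commanded when the call began, along the tool's axes at that moment, turning the shorter way round; what a row does not reach only later rows make up. A row lasts 1/10 s, in which the tool goes at most 50 mm and 8.59 degrees, less where a joint would pass 70% of its speed; a pose out of reach is approached as far as the arm can. A call with a number of a shift or a turn outside -1 to 1 is refused whole. A call with a gripper value outside its range is refused whole. The fingers move at their own pace and stop on an object; the grip force is fixed at half the most. Time passes only in rows, so rows that repeat a pose let the fingers close. It gives the time, the measured TCP pose, the force, the opening and the grip force at its end, in the units of the state.
- readout.read_state(): the state, without advancing time (a new reading comes with each control period).
- capture(name): name is "scene" or "top"; returns (picture, depth): 420x560x3 uint8, red, green, blue; 420x560 float32, m along the optical axis (not along the pixel's ray), 0 where there is no reading.
- calibration(name): a dict with "mtx" (3x3 intrinsics, pixels), "T" (4x4, takes a point from camera to world coordinates). Camera axes: x right, y down, z forward; pixel columns grow to the right and rows downward; lengths in m; the calibration is good to about 2 mm. A picture is of the moment at which its call begins. calibration takes no time and is no camera call.
- bot.hand_in(): hands the job in; it is judged then, once.
Trained networks look in the newest picture that a camera, given by its name, has taken for a name from the list of things; names that differ only in an ending like _2 or _b are one class to them, and where a whole thing is asked for, a point or a joint stands for the part that bears it (a point fixed in the world has none). Each returns a list of dicts, best first, with "conf" (0 to 1); they miss things now and then, are a little off and sometimes report something else, mostly with a low value. They report only what shows in the picture. A call takes as long as a camera call.
- look_for(thing, camera): "extent" ([left, top, right, bottom] in pixels, round what is visible of it).
The state is a dict: "time_s": time; "joint_positions": joint angles; "qvel": joint speeds; "tau": joint torques, N m; "position": TCP position; "tcp_rot": TCP orientation; "force": force on the tool from outside, world axes, zero at the start; "moment": the same for the moment, N m; "opening": opening from 0.0 (shut) to 1.0 (fully open); "grasp_force": force on a finger pad.
Only numpy, scipy, OpenCV 4.12 (cv2) and the standard library are available. Lean on these libraries where they do the work, as an engineer would, in place of code of your own. Each camera call takes 0.05 s, during which the arm holds its last target. There are 200 camera calls.

## Working session

There is one attempt and no reset: what is moved stays moved. The work goes in short steps, Python scripts to look and compute and a shell command to move; the robot and the scene stay as the last step left them, time stands still between calls to the robot, and variables do not carry over. Pictures are saved under pics/ and viewed, at most 10 in all, crops included, and the job is handed in when it is done.

```bash
mkdir -p pics; python3 - <<'E'
from rig import readout, capture, calibration, bot, look_for
import cv2,numpy as np
for c in("scene","top"):
    p,d=capture(c); cv2.imwrite(f"pics/{c}0.png",p[:,:,::-1]); np.save(f"{c}_d.npy",d);np.save(f"{c}_p.npy",p)
    k=calibration(c);print(c,k["mtx"].round(1).tolist(),k["T"].round(3).tolist())
    for t in("hammer_mid","hammer_head","rest_mid","wrench_mid","brush_mid"):
        print(t,[(r["conf"],np.round(r["extent"]).tolist()) for r in look_for(t,c)][:3])
s=readout.read_state();print(s["position"],s["tcp_rot"],s["force"])
E
```

```text
scene [[517.3, 0.0, 280.5], [0.0, 517.3, 208.0], [0.0, 0.0, 1.0]] [[0.449, -0.648, 0.615, -0.582], [-0.893, -0.315, 0.321, -0.567], [-0.014, -0.693, -0.721, 1.429], [0.0, 0.0, 0.0, 1.0]]
hammer_mid [(0.93, [208.0, 194.0, 280.0, 255.0])]
hammer_head [(0.85, [204.0, 196.0, 278.0, 254.0])]
rest_mid [(0.96, [278.0, 216.0, 328.0, 301.0]), (0.46, [206.0, 195.0, 277.0, 255.0])]
wrench_mid [(0.59, [152.0, 174.0, 199.0, 207.0])]
brush_mid [(0.58, [407.0, 224.0, 425.0, 285.0]), (0.58, [279.0, 215.0, 331.0, 302.0])]
top [[405.9, 0.0, 281.8], [0.0, 405.9, 210.3], [0.0, 0.0, 1.0]] [[-0.016, -0.998, 0.067, 0.484], [-1.0, 0.016, -0.007, 0.026], [0.006, -0.067, -0.998, 1.328], [0.0, 0.0, 0.0, 1.0]]
hammer_mid [(0.93, [220.0, 196.0, 268.0, 291.0])]
hammer_head [(0.62, [223.0, 193.0, 269.0, 289.0])]
rest_mid [(0.15, [219.0, 194.0, 270.0, 288.0])]
wrench_mid [(0.84, [130.0, 192.0, 153.0, 258.0])]
brush_mid [(0.82, [418.0, 150.0, 444.0, 231.0])]
[0.17255253 0.6006708  0.29226286] [[-9.61118225e-01  2.76137209e-01  1.70550765e-06]
 [ 2.76137209e-01  9.61118225e-01  6.41619042e-06]
 [ 1.32554429e-07  6.63767167e-06 -1.00000000e+00]] [ 0.36374813 -0.7437547  -0.2123269 ]
```

View pics/top0.png

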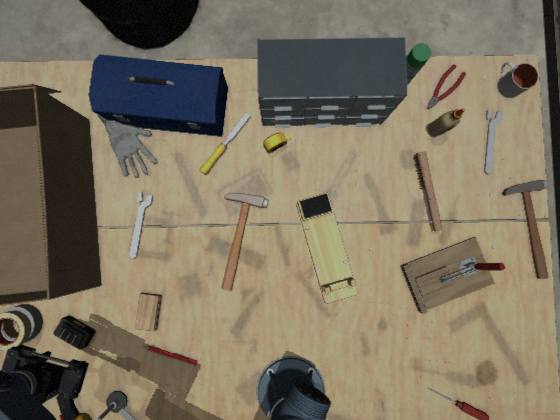

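View pics/scene0.png

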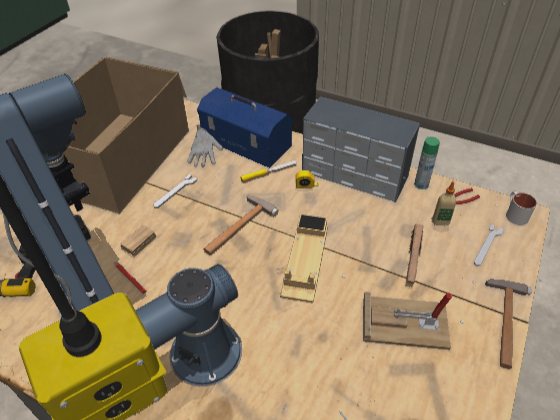

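The top view shows the hammer with its head at about (246,199) and handle end at (228,289). The rest has its black seat at (315,206) and its fork at about (338,283). The wrench is at (140,225) and the brush at (428,190). Next I fit the poses.

```bash
cat > h.py <<'E'
import numpy as np,cv2
from rig import calibration
def world(c,d):
    k=calibration(c);K=k["mtx"];T=k["T"];v,u=np.indices(d.shape)
    P=np.stack([(u-K[0,2])/K[0,0]*d,(v-K[1,2])/K[1,1]*d,d],-1)
    return P@T[:3,:3].T+T[:3,3]
def onplane(c,uv,z):
    k=calibration(c);K=k["mtx"];T=k["T"]
    r=T[:3,:3]@np.linalg.solve(K,[uv[0],uv[1],1]);return T[:3,3]+r*(z-T[2,3])/r[2]
E
python3 - <<'E'
from h import *
for c,boxH,boxR in(("top",(215,185,277,297),(290,185,362,308)),("scene",(200,190,282,258),(272,208,335,305))):
    p=np.load(c+"_p.npy");d=np.load(c+"_d.npy");W=world(c,d)
    def sub(b): return W[b[1]:b[3],b[0]:b[2]].reshape(-1,3),p[b[1]:b[3],b[0]:b[2]].reshape(-1,3).astype(int)
    w,q=sub(boxH); print(c,"bench z",np.percentile(w[:,2],[10,25,50]).round(4))
    m=(w[:,2]>.01)&(w[:,2]<.06); brown=m&(q[:,0]-q[:,2]>45)&(q[:,0]<215); steel=m&(abs(q[:,0]-q[:,2])<30)
    for n,mm in(("handle",brown),("steel",steel)):
        x=w[mm];ctr,sz,ang=cv2.minAreaRect(x[:,:2].astype(np.float32)*1000)
        print(n,mm.sum(),"mean",x.mean(0).round(4),"rect",np.round(ctr,1),np.round(sz,1),round(ang,2),"z",np.percentile(x[:,2],[50,95]).round(3))
    x=w[brown,:2];_,_,V=np.linalg.svd(x-x.mean(0));print("handle axis",V[0],np.degrees(np.arctan2(V[0,1],V[0,0])))
    w,q=sub(boxR)
    for n,mm in(("board",(w[:,2]>.009)&(w[:,2]<.1)),("seat",(w[:,2]>.035)&(w[:,2]<.1)&(q.max(1)<80)),("fork",(w[:,2]>.058)&(w[:,2]<.1))):
        x=w[mm]
        if len(x)<5: print(n,len(x));continue
        ctr,sz,ang=cv2.minAreaRect(x[:,:2].astype(np.float32)*1000)
        print(n,mm.sum(),"mean",x.mean(0).round(4),"rect",np.round(ctr,1),np.round(sz,1),round(ang,2),"z",np.percentile(x[:,2],[5,50,95]).round(3))
for z,b in((.01,(130,192,153,258)),(.03,(418,150,444,231))): print(onplane("top",b[:2],z),onplane("top",b[2:],z))
p=np.load("top_p.npy")
im=np.hstack([cv2.resize(p[180:310,210:280],None,fx=4.5,fy=4.5),cv2.resize(p[180:310,290:365],None,fx=4.5,fy=4.5)]);print(im.shape);cv2.imwrite("pics/crop.png",im[:,:,::-1])
E
```

```text
top bench z [-0.0041 -0.0022 -0.    ]
handle 713 mean [0.4513 0.1675 0.0219] rect [460.6 168.1] [ 31.9 284.2] 77.57 z [0.022 0.027]
steel 372 mean [0.6092 0.1261 0.0237] rect [487.2 122. ] [294.8 134.4] 3.97 z [0.024 0.029]
handle axis [-0.97174129  0.23604845] 166.3465664875211
board 3531 mean [ 0.4489 -0.1241  0.0236] rect [ 454.5 -155.7] [345.8 198. ] 10.08 z [0.011 0.015 0.053]
seat 522 mean [ 0.5695 -0.0943  0.0504] rect [ 471.5 -122. ] [289.   94.1] 14.25 z [0.046 0.05  0.055]
fork 88 mean [ 0.3353 -0.1572  0.0785] rect [ 334.2 -155.9] [17.5 96.5] 15.06 z [0.062 0.081 0.086]
scene bench z [-0.0069 -0.0043 -0.0014]
handle 461 mean [0.4454 0.1715 0.0201] rect [468.3 230.4] [157.5 295.3] 78.57 z [0.02  0.027]
steel 234 mean [0.6046 0.1266 0.0203] rect [479.  131.6] [312.8 142.9] 1.65 z [0.02  0.027]
handle axis [-0.9753033  0.2208698] 167.23987418986485
board 2348 mean [ 0.4453 -0.1213  0.025 ] rect [451.5 -65.7] [384.6 217.8] 15.14 z [0.01  0.015 0.054]
seat 282 mean [ 0.5825 -0.0857  0.0481] rect [583.9 -84.8] [65.9 88.4] 18.51 z [0.042 0.048 0.053]
fork 90 mean [ 0.3354 -0.1521  0.0744] rect [ 451.8 -111.7] [281.6  95.6] 19.43 z [0.061 0.076 0.086]
[0.64014722 0.50907912 0.01      ] [0.4251553  0.43332463 0.01      ]
[ 0.7600851  -0.42893866  0.03      ] [ 0.49643531 -0.50210376  0.03      ]
(585, 653, 3)
```

View pics/crop.png

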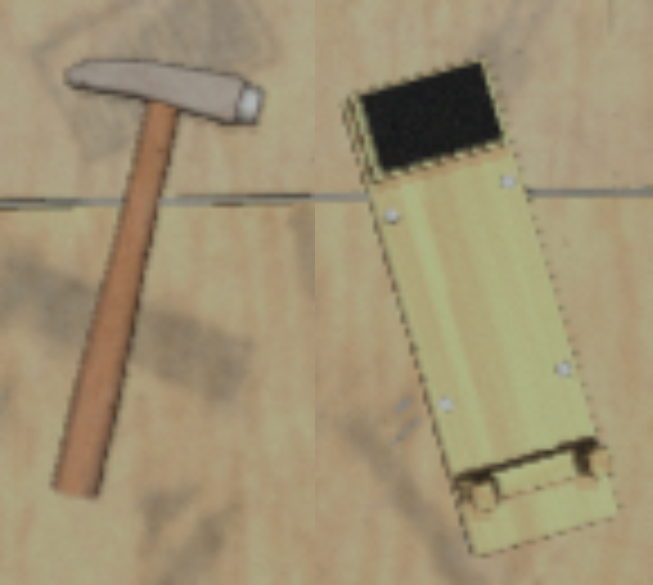

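The crop shows the handle centre line running from (162,103) to (78,497). It also shows the seat corners, the board's screws at (392,216), (508,182), (446,404) and (564,368), and the fork prongs at the bottom.

```bash
python3 - <<'E'
from h import *
H=lambda x,y,z:onplane("top",(210+(x+.5)/4.5-.5,180+(y+.5)/4.5-.5),z)
R=lambda x,y,z:onplane("top",(290+(x-315+.5)/4.5-.5,180+(y+.5)/4.5-.5),z)
a,b=H(162,103,.022),H(78,497,.022)
print("handle ends",a,b,np.linalg.norm(a-b))
# handle centreline by robust line fit on height/colour points
for c,bx in(("top",(215,185,277,297)),("scene",(200,190,282,258))):
    p=np.load(c+"_p.npy").astype(int);d=np.load(c+"_d.npy");W=world(c,d)
    w=W[bx[1]:bx[3],bx[0]:bx[2]].reshape(-1,3);q=p[bx[1]:bx[3],bx[0]:bx[2]].reshape(-1,3)
    hsv=cv2.cvtColor(q.astype(np.uint8)[None],cv2.COLOR_RGB2HSV)[0].astype(int)
    y=np.array([-.972,.236]);
    t=(w[:,:2]-a[:2])@y; s=(w[:,:2]-a[:2])@np.array([y[1],-y[0]])
    m=(abs(s)<.03)&(t>.01)&(t<.29)&(w[:,2]>.009)&(w[:,2]<.05)&(hsv[:,1]>115)
    P=w[m];vx,vy,x0,y0=cv2.fitLine(P[:,:2].astype(np.float32),cv2.DIST_HUBER,0,.001,.001).ravel()
    print(c,m.sum(),"dir",np.degrees(np.arctan2(vy,vx)),"pt",x0,y0,"t range",np.percentile(t[m],[0,1,99,100]))
    tm=t[(abs(s)<.06)&(w[:,2]>.012)&(w[:,2]<.05)];print("  head side t",np.percentile(tm,[.5,2,99.5]))
    u=np.array([vx,vy]); u*=np.sign(u@y)
    # mid: from handle end
    tt=(P[:,:2]-[x0,y0])@u; e=np.percentile(tt,99.7);print("  mid from end",np.array([x0,y0])+u*(e-.158))
sc=[R(*k,.014)for k in((392,216),(508,182),(446,404),(564,368))]
v=(sc[2]+sc[3]-sc[0]-sc[1])[:2]; print("screws ctr",np.mean(sc,0),"ang",np.degrees(np.arctan2(v[1],v[0])))
h=(sc[1]+sc[3]-sc[0]-sc[2])[:2];print(" cross ang",np.degrees(np.arctan2(h[1],h[0]))+270)
st=np.mean([R(*k,.05)for k in((360,95),(485,62),(504,140),(382,172))],0)
f=np.mean([R(*k,.083)for k in((485,492),(597,458))],0)
v=(f-st)[:2];print("seat",st,"fork",f,np.linalg.norm(v),np.degrees(np.arctan2(v[1],v[0])),"mid",st[:2]+v/np.linalg.norm(v)*.138)
E
```

```text
handle ends [0.59879798 0.13227977 0.022     ] [0.32038899 0.19451562 0.022     ] 0.2852803390860538
top 331 dir -12.819973 pt 0.4835239 0.1585706 t range [0.01042305 0.01252757 0.22856052 0.24667998]
  head side t [-0.0282489  -0.02596915  0.2827018 ]
  mid from end [0.51521857 0.15135813]
scene 437 dir -13.507872 pt 0.44582862 0.16945606 t range [0.01045372 0.01363079 0.27995091 0.28513908]
  head side t [-0.02806846 -0.02394579  0.2869496 ]
  mid from end [0.47715844 0.16192989]
screws ctr [ 0.4592235  -0.12401328  0.014     ] ang -164.87246020355715
 cross ang 195.6053940955088
seat [ 0.58282014 -0.09144136  0.05      ] fork [ 0.33682805 -0.15620217  0.083     ] 0.25437387568264563 -165.25076131914778 mid [ 0.44936733 -0.12657465]
```

```bash
cat > plan.py <<'E'
import sys,numpy as np
from scipy.spatial.transform import Rotation as Ro
from rig import readout
# args: x y z yaw(of tool x axis, deg); tool down
x,y,z,yaw=map(float,sys.argv[1:5]);s=readout.read_state()
R=np.array(s["tcp_rot"]);t=np.radians(yaw);c,sn=np.cos(t),np.sin(t)
G=np.array([[c,sn,0],[sn,-c,0],[0,0,-1.]])
d=R.T@(np.array([x,y,z])-s["position"])/.2;r=Ro.from_matrix(R.T@G).as_rotvec()/np.pi
print(np.round(d,4),np.round(r,4),"dist",np.linalg.norm(d)*.2,"t",s["time_s"])
E
python3 plan.py .25 .38 .292 167
python3 -m pendant '[[-0.677,-0.954,0,0,0,-0.017,-1],[-0.677,-0.954,0,0,0,-0.017,-1],[-0.677,-0.954,0,0,0,-0.017,-1],[-0.677,-0.954,0,0,0,-0.017,-1],[-0.677,-0.954,0,0,0,-0.017,-1],[-0.677,-0.954,0,0,0,-0.017,-1]]'; python3 plan.py .40 .25 .25 167;python3 plan.py .552 .1435 .2 167
```

```text
[-0.6769 -0.9535  0.0013] [ 0.      0.     -0.0168] dist 0.2338670230610277 t 0.6
time_s: 1.2
position: [0.2503, 0.3765, 0.2923]
tcp_rot: [[-0.974, 0.229, -0.001], [0.229, 0.974, -0.002], [0.0, -0.002, -1.0]]
force: [-1.3, 0.5, -0.2]
opening: 1.0
grasp_force: 0.0
[-0.8733 -0.4442  0.2122] [-0.0008 -0.0002 -0.0012] dist 0.20050496901855458 t 1.2
[-1.735  -0.7883  0.4626] [-0.0008 -0.0002 -0.0012] dist 0.39221364368372746 t 1.2
```

```bash
python3 -m pendant '[[-0.87,-0.44,0.2,0,0,0,-1],[-0.87,-0.44,0.2,0,0,0,-1],[-0.87,-0.44,0.2,0,0,0,-1],[-0.87,-0.44,0.2,0,0,0,-1],[-0.87,-0.44,0.2,0,0,0,-1]]' >/dev/null; python3 plan.py .552 .1435 .17 167
```

```text
[-0.8385 -0.3644  0.4114] [ 0.0004  0.0012 -0.0018] dist 0.20051592365821413 t 1.7
```

```bash
python3 -m pendant '[[-0.84,-0.362,0.41,0,0,0,-1],[-0.84,-0.362,0.41,0,0,0,-1],[-0.84,-0.362,0.41,0,0,0,-1],[-0.84,-0.362,0.41,0,0,0,-1],[-0.84,-0.362,0.41,0,0,0,-1],[-0.84,-0.362,0.41,0,0,0,-1],[-0.84,-0.362,0.41,0,0,0,-1]]'; python3 plan.py .552 .1435 .075 167
python3 - <<'E'
from rig import capture
import cv2
p,d=capture("scene");cv2.imwrite("pics/s1.png",cv2.resize(p[130:290,150:350],None,fx=3,fy=3)[:,:,::-1])
E
```

```text
time_s: 2.4
position: [0.5461, 0.1483, 0.1705]
tcp_rot: [[-0.975, 0.223, -0.001], [0.223, 0.975, 0.0], [0.001, 0.0, -1.0]]
force: [-0.0, -0.9, 0.4]
opening: 1.0
grasp_force: 0.0
[-0.0349 -0.0167  0.4773] [ 0.     -0.0004  0.0006] dist 0.09577116133871381 t 2.4
```

View pics/s1.png

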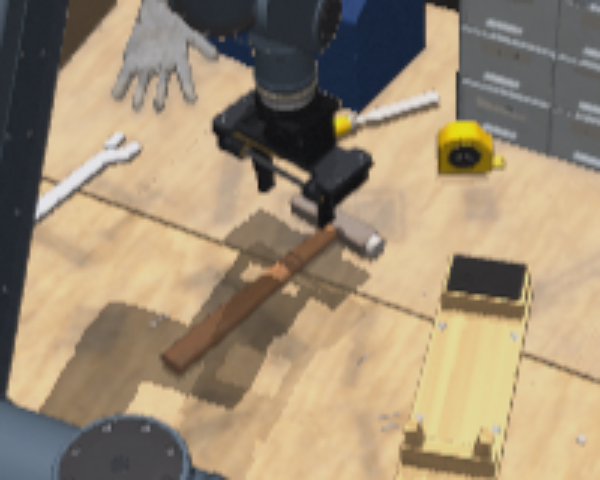

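The open fingers are at about (265,175) and (325,205) in the crop, above the handle just behind the head, as planned. I descend with the jaws open and then close.

```bash
python3 -m pendant '[[-0.035,-0.017,0.2,0,0,0,-1],[-0.035,-0.017,0.35,0,0,0,-1],[-0.035,-0.017,0.44,0,0,0,-1],[-0.035,-0.017,0.477,0,0,0,-1],[-0.035,-0.017,0.477,0,0,0,-1],[-0.035,-0.017,0.477,0,0,0,-1]]'; python3 plan.py .552 .1435 .075 167
```

```text
time_s: 3.05
position: [0.5536, 0.1426, 0.076]
tcp_rot: [[-0.975, 0.224, 0.002], [0.224, 0.975, 0.0], [-0.002, 0.001, -1.0]]
force: [-0.3, -0.4, 0.3]
opening: 0.998
grasp_force: 0.0
[0.0089 0.0024 0.0052] [0.0002 0.0006 0.0005] dist 0.002120017044308937 t 3.05
```

```bash
python3 -m pendant '[[0.005,0,0.012,0,0,0,-1],[0.005,0,0.012,0,0,0,1],[0.005,0,0.012,0,0,0,1],[0.005,0,0.012,0,0,0,1],[0.005,0,0.012,0,0,0,1],[0.005,0,0.012,0,0,0,1],[0.005,0,0.012,0,0,0,1],[0.005,0,0.012,0,0,0,1]]'; python3 -c "
from rig import readout;print(readout.read_state()['moment'])"
```

```text
time_s: 3.85
position: [0.5523, 0.1421, 0.0724]
tcp_rot: [[-0.974, 0.225, -0.0], [0.225, 0.974, -0.0], [0.0, -0.0, -1.0]]
force: [-0.9, 0.8, -1.2]
opening: 0.446
grasp_force: 0.0
[ 0.00797018 -0.01224537 -0.00812263]
```

```bash
python3 -m pendant '[[0,0,0,0,0,0,1],[0,0,0,0,0,0,1],[0,0,0,0,0,0,1],[0,0,0,0,0,0,1],[0,0,0,0,0,0,1]]'; python3 -m pendant '[[0,0,-0.03,0,0,0,1],[0,0,-0.06,0,0,0,1],[0,0,-0.1,0,0,0,1],[0,0,-0.15,0,0,0,1],[0,0,-0.15,0,0,0,1],[0,0,-0.15,0,0,0,1]]'; python3 -c "
from rig import readout;print(readout.read_state()['moment'])"
```

```text
time_s: 4.35
position: [0.5525, 0.1424, 0.0724]
tcp_rot: [[-0.974, 0.225, 0.0], [0.225, 0.974, 0.0], [-0.0, 0.0, -1.0]]
force: [0.6, 2.9, -1.4]
opening: 0.301
grasp_force: 30.0
time_s: 4.95
position: [0.5526, 0.1421, 0.103]
tcp_rot: [[-0.974, 0.224, 0.001], [0.224, 0.974, -0.0], [-0.001, 0.0, -1.0]]
force: [-0.7, -0.2, -6.1]
opening: 0.294
grasp_force: 30.0
[-0.06858426 -0.02506007 -0.01238676]
```

Opening 26 mm and a load of 6 N show the hammer is held and off the bench. I lift higher and check that it is level.

```bash
python3 -m pendant '[[0,0,-0.1,0,0,0,1],[0,0,-0.25,0,0,0,1],[0,0,-0.4,0,0,0,1],[0,0,-0.5,0,0,0,1],[0,0,-0.5,0,0,0,1],[0,0,-0.5,0,0,0,1]]'; python3 - <<'E'
from rig import capture,readout
from h import *
print(readout.read_state()['moment'])
W={}
for c in("scene","top"):
    p,d=capture(c);np.save(c+"_p1.npy",p);np.save(c+"_d1.npy",d);w=world(c,d)
    pos=np.array(readout.read_state()["position"])[:2];R=readout.read_state()["tcp_rot"]
    y=R[:2,0];t=(w[...,:2]-pos)@y;s=(w[...,:2]-pos)@R[:2,1]
    m=(abs(s)<.025)&(w[...,2]>.05)&(w[...,2]<.2)&(t>.06)&(t<.26)
    print(c,m.sum())
    if m.sum()>10:
        f=np.polyfit(t[m],w[...,2][m],1);print("z at t=0 %.4f tilt deg %.2f"%(f[1],np.degrees(np.arctan(f[0]))),"t max",np.percentile(t[m],99.5));g=np.polyfit(t[m],s[m],1);print("yaw off",np.degrees(g[0]),"s0",g[1])
p=np.load("scene_p1.npy");cv2.imwrite("pics/s2.png",cv2.resize(p[120:290,140:350],None,fx=3,fy=3)[:,:,::-1])
E
python3 plan.py .4 .1 .2 182
```

```text
time_s: 5.55
position: [0.5517, 0.1421, 0.202]
tcp_rot: [[-0.974, 0.224, -0.001], [0.224, 0.974, -0.0], [0.001, -0.0, -1.0]]
force: [-1.4, 0.4, -6.4]
opening: 0.3
grasp_force: 30.0
[-0.04900447  0.04169871  0.00942336]
scene 440
z at t=0 0.1481 tilt deg 0.20 t max 0.23847051002489383
yaw off 0.18307937872294977 s0 -0.003991297699776985
top 65
z at t=0 0.1454 tilt deg 3.61 t max 0.08156842725663727
yaw off 9.653838943648413 s0 -0.013554875509930639
[ 0.6884 -0.3745  0.0067] [-0.0002 -0.0013 -0.0832] dist 0.15674549963469184 t 5.65
```

View pics/s2.png

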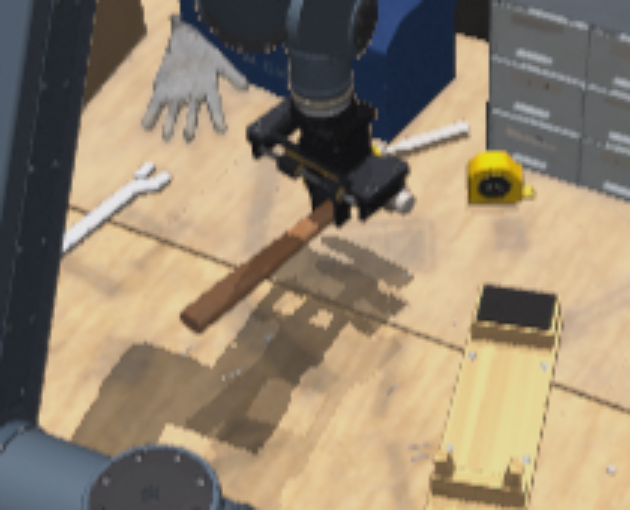

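The hammer hangs level (0.2° tilt) and is held about 80 mm from its middle, with clear space around it. I carry it over to the rest.

```bash
python3 plan.py .5262 -.105 .2 195.2
```

```text
[-0.1566 -1.2317  0.0045] [-1.000e-04 -1.300e-03 -1.565e-01] dist 0.24832411303835814 t 5.65
```

```bash
python3 -m pendant '[[-0.02,-0.1,0,0,0,-0.02,1],[-0.04,-0.28,0,0,0,-0.045,1],[-0.06,-0.48,0,0,0,-0.075,1],[-0.09,-0.68,0,0,0,-0.1,1],[-0.11,-0.85,0,0,0,-0.13,1],[-0.125,-0.96,0,0,0,-0.15,1],[-0.13,-0.99,0,0,0,-0.157,1],[-0.13,-0.99,0,0,0,-0.157,1]]'; python3 plan.py .5262 -.105 .2 195.2
```

```text
time_s: 6.45
position: [0.5326, -0.0579, 0.2009]
tcp_rot: [[-0.965, -0.261, -0.003], [-0.261, 0.965, 0.001], [0.003, 0.002, -1.0]]
force: [0.9, 0.1, -7.1]
opening: 0.296
grasp_force: 30.0
[ 0.0922 -0.2193  0.0045] [ 0.0005 -0.0008 -0.0004] dist 0.047580960047838475 t 6.45
```

```bash
python3 -m pendant '[[0.02,-0.05,0,0,0,0,1],[0.06,-0.15,0,0,0,0,1],[0.092,-0.219,0,0,0,0,1],[0.092,-0.219,0,0,0,0,1],[0.092,-0.219,0,0,0,0,1],[0.092,-0.219,0,0,0,0,1]]'; python3 - <<'E'
from rig import capture,readout
from h import *
st=readout.read_state();print(st["moment"]);R=st["tcp_rot"];pos=st["position"][:2]
for c in("scene","top"):
    p,d=capture(c);w=world(c,d);cv2.imwrite(f"pics/{c}3.png",cv2.resize(p[140:310,240:360] if c=="scene" else p[180:310,280:370],None,fx=3.4,fy=3.4)[:,:,::-1])
    t=(w[...,:2]-pos)@R[:2,0];s=(w[...,:2]-pos)@R[:2,1];z=w[...,2]
    m=(abs(s)<.025)&(z>.1)&(z<.17)&(t>.05)&(t<.26)
    if m.sum()>20:
        f=np.polyfit(t[m],z[m],1);g=np.polyfit(t[m],s[m],1);print(c,"tilt",np.degrees(f[0]),"z0",f[1],"yaw",np.degrees(g[0]),"s0",g[1],"tmax",np.percentile(t[m],99.5))
    # rest fork prongs in tool coords: expected t=.199, s=+-~35
    m=(abs(s)<.07)&(z>.056)&(z<.095)&(t>.17)&(t<.23)
    for lo,hi in((-.07,0),(0,.07)):
        k=m&(s>lo)&(s<hi);print(c,"prong",k.sum(),t[k].mean().round(4),np.percentile(s[k],[2,50,98]).round(4))
    m=(abs(s)<.08)&(z>.04)&(z<.06)&(t<-.01)&(t>-.12);print(c,"seat",m.sum(),np.percentile(t[m],[2,98]).round(4),np.percentile(s[m],[2,98]).round(4)) if m.sum() else 0
E
python3 plan.py .5262 -.105 .2 195.2
```

```text
time_s: 7.05
position: [0.5268, -0.1031, 0.2023]
tcp_rot: [[-0.965, -0.264, -0.001], [-0.264, 0.965, 0.001], [0.0, 0.001, -1.0]]
force: [0.3, -0.1, -6.2]
opening: 0.301
grasp_force: 30.0
[0.08486903 0.03124947 0.00685432]
scene tilt -0.3811430635332003 z0 0.1510666328110878 yaw 0.1446832426551101 s0 0.0015567908483713614 tmax 0.23756373185390442
scene prong 44 0.2032 [-0.0457 -0.0364 -0.0268]
scene prong 53 0.2033 [0.0313 0.0404 0.0497]
scene seat 236 [-0.0855 -0.0236] [-0.0454  0.0492]
top tilt -0.5921481134805384 z0 0.15182474478894178 yaw -5.287858714616316 s0 0.004626537871279718 tmax 0.2324983935543869
top prong 18 0.2033 [-0.0482 -0.0436 -0.035 ]
[ 0.0062 -0.0087  0.012 ] [ 0.0001 -0.0001  0.0007] dist 0.0032205712089490275 t 7.15<stdin>:13: RuntimeWarning: Mean of empty slice.
  ret = ret.dtype.type(ret / rcount)
Traceback (most recent call last):
IndexError: index -1 is out of bounds for axis 0 with size 0
```

```bash
python3 -c "
import cv2,numpy as np
a=cv2.imread('pics/scene3.png');b=cv2.imread('pics/top3.png')
h=max(len(a),len(b));f=lambda i:np.pad(i,((0,h-len(i)),(0,0),(0,0)))
m=np.hstack([f(a),f(b)]);print(m.shape);cv2.imwrite('pics/m3.png',m)"
```

```text
(578, 714, 3)
```

View pics/m3.png

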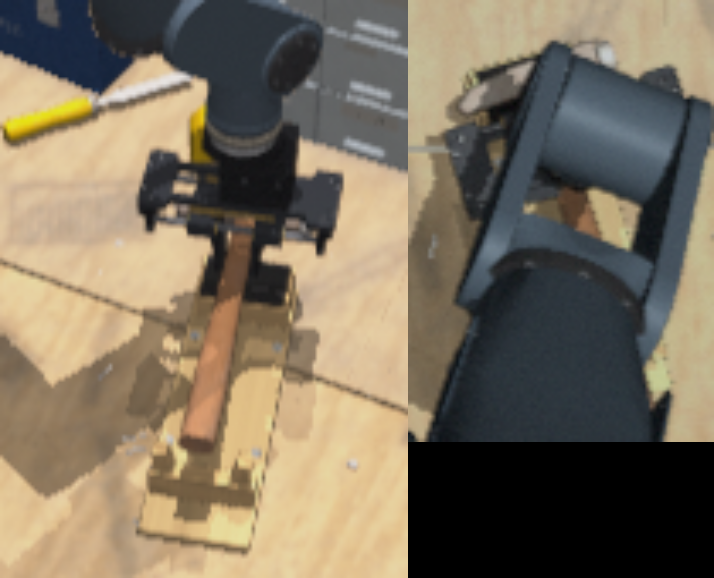

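In the scene view, the fork prongs lie at s = -46 to +50 mm and the handle at about +2 mm, so it is centred. Fork and seat both lie about 4 mm further along tool x than assumed. I correct that and lower gently.

```bash
python3 -m pendant '[[0.018,0,0.08,0,0,0,1],[0.018,0,0.2,0,0,0,1],[0.018,0,0.29,0,0,0,1],[0.018,0,0.34,0,0,0,1],[0.018,0,0.355,0,0,0,1],[0.018,0,0.365,0,0,0,1],[0.018,0,0.365,0,0,0,1],[0.018,0,0.365,0,0,0,1]]'; python3 -m pendant '[[0,0,0.01,0,0,0,1],[0,0,0.02,0,0,0,1],[0,0,0.025,0,0,0,1],[0,0,0.025,0,0,0,1]]'; python3 -c "
from rig import readout;print(readout.read_state()['moment'])"
```

```text
time_s: 7.95
position: [0.5241, -0.1048, 0.1302]
tcp_rot: [[-0.965, -0.264, 0.002], [-0.264, 0.965, -0.001], [-0.001, -0.001, -1.0]]
force: [-0.1, -0.7, -5.7]
opening: 0.299
grasp_force: 30.0
time_s: 8.35
position: [0.5235, -0.1046, 0.1243]
tcp_rot: [[-0.965, -0.264, -0.0], [-0.264, 0.965, 0.0], [0.0, 0.0, -1.0]]
force: [0.3, 0.3, -6.7]
opening: 0.303
grasp_force: 30.0
[-0.02207164  0.04058322  0.02595704]
```

```bash
for i in 1; do python3 -m pendant '[[0,0,0.003,0,0,0,1],[0,0,0.006,0,0,0,1],[0,0,0.006,0,0,0,1]]'; done; python3 -m pendant '[[0,0,0.003,0,0,0,1],[0,0,0.006,0,0,0,1],[0,0,0.006,0,0,0,1]]'; python3 -c "
from rig import readout;print(readout.read_state()['moment'])"
```

```text
time_s: 8.65
position: [0.5235, -0.1046, 0.1232]
tcp_rot: [[-0.965, -0.264, -0.0], [-0.264, 0.965, 0.0], [0.0, 0.0, -1.0]]
force: [0.1, 0.1, -6.2]
opening: 0.301
grasp_force: 30.0
time_s: 8.95
position: [0.5236, -0.1047, 0.1223]
tcp_rot: [[-0.965, -0.264, 0.0], [-0.264, 0.965, -0.0], [-0.0, -0.0, -1.0]]
force: [-0.0, -0.3, -4.5]
opening: 0.299
grasp_force: 30.0
[0.06911272 0.07217139 0.00553949]
```

```bash
python3 -m pendant '[[0,0,0.002,0,0,0,1],[0,0,0.004,0,0,0,1],[0,0,0.004,0,0,0,1]]';python3 -c "
from rig import readout;print(readout.read_state()['moment'])"
```

```text
time_s: 9.25
position: [0.5236, -0.1047, 0.122]
tcp_rot: [[-0.965, -0.264, 0.0], [-0.264, 0.965, -0.0], [-0.0, -0.0, -1.0]]
force: [-2.5, -0.7, 5.5]
opening: 0.3
grasp_force: 30.0
[ 0.21390859  0.46515743 -0.03172944]
```

The contact force has built up and the moment shows both head and handle bearing. I release.

```bash
python3 -m pendant '[[0,0,-0.002,0,0,0,0.3],[0,0,-0.002,0,0,0,-0.2],[0,0,-0.002,0,0,0,-0.6],[0,0,-0.002,0,0,0,-1],[0,0,-0.002,0,0,0,-1],[0,0,-0.002,0,0,0,-1],[0,0,-0.002,0,0,0,-1],[0,0,-0.002,0,0,0,-1]]'; python3 -m pendant '[[0,0,0,0,0,0,-1],[0,0,0,0,0,0,-1],[0,0,0,0,0,0,-1],[0,0,0,0,0,0,-1]]'
```

```text
time_s: 10.05
position: [0.5236, -0.1047, 0.1216]
tcp_rot: [[-0.965, -0.264, 0.0], [-0.264, 0.965, -0.0], [-0.0, -0.0, -1.0]]
force: [-0.1, 0.8, -0.1]
opening: 0.899
grasp_force: 0.0
time_s: 10.45
position: [0.5236, -0.1047, 0.1217]
tcp_rot: [[-0.965, -0.264, 0.0], [-0.264, 0.965, -0.0], [-0.0, -0.0, -1.0]]
force: [-0.1, 0.5, -1.4]
opening: 1.0
grasp_force: 0.0
```

Free. I retreat straight up, then move aside to see.

```bash
python3 -m pendant '[[0,0,-0.05,0,0,0,-1],[0,0,-0.2,0,0,0,-1],[0,0,-0.4,0,0,0,-1],[0,0,-0.6,0,0,0,-1],[0,0,-0.8,0,0,0,-1],[0,0,-0.8,0,0,0,-1]]'>/dev/null; python3 -m pendant '[[0,0.2,0,0,0,0,-1],[0,0.4,0,0,0,0,-1],[0,0.6,0,0,0,0,-1],[0,0.8,0,0,0,0,-1],[0,0.95,0,0,0,0,-1],[0,0.95,0,0,0,0,-1],[0,0.95,0,0,0,0,-1]]'; python3 - <<'E'
from rig import capture
from h import *
a,_=capture("scene");b,_=capture("top")
f=lambda i,k:cv2.resize(i,None,fx=k,fy=k)
A=f(a[190:310,250:350],4);B=f(b[180:300,290:370],4);cv2.imwrite("pics/f.png",np.hstack([A,B])[:,:,::-1])
E
```

```text
time_s: 11.75
position: [0.4731, 0.0791, 0.2817]
tcp_rot: [[-0.964, -0.266, -0.0], [-0.266, 0.964, -0.0], [0.0, -0.0, -1.0]]
force: [0.3, -0.3, -0.7]
opening: 0.996
grasp_force: 0.0
```

View pics/f.png

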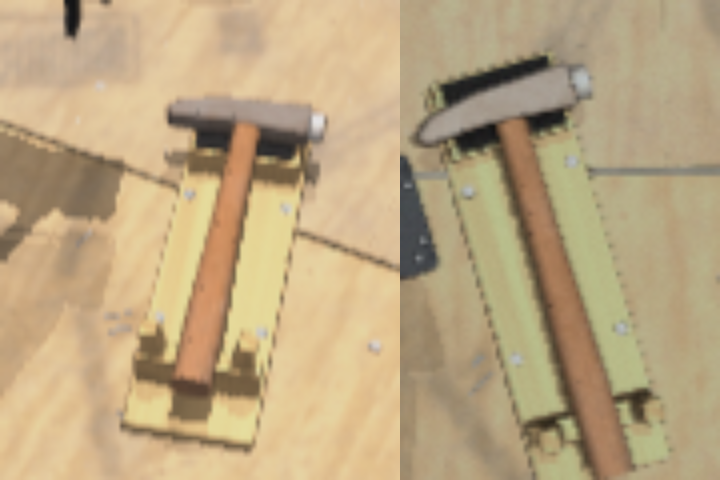

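The head lies across the black seat, at about (505,105) in the top crop. The handle lies in the fork between the prongs at (545,440) and (650,410). The gripper is clear of everything.

```bash
python3 -c "
from rig import bot;print(bot.hand_in())"
```

```text
the job is handed in; nothing more can be done
None
```

The claw hammer lies on the rest, with its head on the rubber seat and its handle in the fork. It was set down level and released, the wrench and brush were never approached, and the job is handed in at about 12 s.

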